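# Open the water activity meter's sample drawer

### The arm

A 6-joint arm with a two-finger parallel gripper is mounted at the origin on the work surface. World frame = base frame: x ahead of the robot, y to its left, z up, the work surface at z = 0. Lengths are in m, angles in rad, forces in N, time in s.
With the tool pointing down it reaches from about 0.3 to 0.775 m from the base axis. Payload 14.6 kg.
Tool frame: the origin (TCP) lies at the very end of the fingers, on their centre line; the grasp point (between the pads) lies 19 mm behind it; z points along the fingers, y is the direction in which the jaws open and shut (so a half turn about z gives the same grasp; the last joint's range is limited). The gripper opens to 94 mm and grips with 3 to 60 N. Pads are 16 mm wide; open, the fingers measure 119 mm over their backs; the gripper's body (75 mm by 177 mm) begins 78 mm behind the grasp point.
Start: joints at [-1.389, 0.3, 1.521, -0, 1.321, -0.067], TCP at [0.135, -0.533, 0.205] pointing down, gripper open.
Joint ranges: [-3.03, 3.03], [-0.79, 2.21], [0.23, 2.52], [-1.04, 4.18], [0, 3.07], [-2.55, 2.55]. Speed limits (rad/s): [2.22, 2.22, 2.57, 3.14, 3.14, 3.14].

### API

Orientations are given as [roll, pitch, yaw] about the fixed x, y, z axes, in that order (R = Rz(yaw) Ry(pitch) Rx(roll)).
In Python, from station import ctrl, eyes gives the robot as it stands.
- The arm moves only by the tool jog_arm, never from a script. Its argument "moves" is a list of rows, each a list of 3 entries, a list of its own where there are three numbers: the shift along the world's x, y, z in mm, then the turn, a rotation vector about the world's x, y, z in units of 5 degrees (1.0 is 5 degrees), then the finger opening in mm, from 0 to 94. In form: [[[tx, ty, tz], [wx, wy, wz], jaw], ...]. A call has 1 to 5 rows; each row is the pose to reach, as a shift and turn from the pose commanded when the call began; what a row does not reach only later rows make up. A row lasts 1/12 s, in which the tool goes at most 41.7 mm and 7.16 degrees, less where a joint would pass 70% of its speed; a pose out of reach is approached as far as the arm can. A call with a gripper value outside its range is refused whole. The fingers move at their own pace and stop on an object; "squeeze" is the grip in N (left out, the last holds). Time passes only in rows, so rows that repeat a pose let the fingers close. It gives the time, the measured TCP pose, the force and the opening at its end, in the units of the state.
- ctrl.get_obs(): the state, without advancing time (a new reading comes with each control period).
- eyes.camera(name): name is "side" or "top" or "wrist"; returns a dict with "frame" (480x640x3 uint8, red, green, blue), "vertical_fov" (degrees; the focal length in pixels is half the picture's height over the tangent of half this angle, whatever the lens; pixels are square), "cx", "cy" (the principal point, pixels), "eye" and "attitude" of the camera in the world; the wrist camera has in their place "hand_eye" (4x4, takes a point from camera to tool coordinates, whose origin is the TCP and whose axes are the flange's). Camera axes: x right, y down, z forward; pixel columns grow to the right and rows downward; lengths in m; the calibration is good to about 2 mm. A picture is of the moment at which its call begins: read the wrist's pose just before it. There is no depth.
- ctrl.hand_in(): hands the job in, once; it reports no verdict.
The state is a dict: "time_s": time; "qpos": joint angles; "joint_vel": joint speeds; "tau": joint torques, N m; "ee_pos": TCP position; "eef_rot": TCP orientation; "force": force on the tool from outside, world axes, zero at the start; "moment": the same for the moment, N m; "grip_width": finger opening in m.
Only numpy, scipy, OpenCV 4.12 (cv2) and the standard library are available. Lean on these libraries where they do the work, as an engineer would, in place of code of your own. Each camera call takes 0.05 s, during which the arm holds its last target.

### The job

The reading is finished: open the water activity meter so that the sample cup can be taken out. With a fingertip, push the orange clamp lever on top of the meter clockwise as far as it goes and leave it there; only then hook a fingertip behind the upturned lip of the blue drawer pull and draw the drawer all the way out to its stop. Push and draw gently, with no hard shove or jerk and without pinching the lever or the lip; the cup stays lying in its seat in the drawer, and everything else on the bench stays where it is.

Things in the scene. Friction and masses are not known exactly. Their poses are not given: they have to be found in the camera images.
- meter: Water activity meter, a low ivory box 230 deep (own x) x 240 wide (own y), flat top 90 above the bench, fixed. Origin: centre of its underside, on the bench. Its charcoal front with the blue drawer faces its own -x (face at x -115); its left, as seen by someone facing the front, is its own +y. A display console at the rear (own x over 37) rises to 116.
- head (a point): Centre of the top of the low round aluminium measuring head on the meter's top, 66 across, at the meter's own x -50, y -55, its top 95 above the bench (a stud in its middle 97).
- lever (a joint): Orange clamp lever on the meter's top, turning about an upright axis. Value in rad: 0 = closed, arm points to the meter's front (own -x); grows clockwise seen from above to 1.5 = open, at its stop, arm points to the meter's left (own +y). Starts closed, 0 to 0.2. Friction about 0.09 N m; stays where it is left. Below about 0.4 a bolt inside locks the drawer shut.
- lever_pivot (a point): Point on the lever's axis, at the middle of the top of its round hub: meter's own x -20, y 0, 107 above the bench. From here the arm reaches out 73; it is 14 wide, its upper side 101 above the bench.
- lever_tab (a point): Middle of the top edge of the upright finger tab near the end of the lever's arm, 62 from the axis, 124 above the bench. The tab is a fin 8 thick across the swing and 22 long along the arm, standing free from 101 up to 124. To open, a fingertip pushes on the side that faces the meter's right (own -y) while the lever is closed.
- drawer (a joint): Sample drawer in the right half of the meter's front. Value in m: 0 = shut, 0.09 = fully out, at its stop; it slides along the meter's own -x. Starts shut, runs with about 2 N of friction and stays where it is left.
- drawer_lip (a point): Middle of the top edge of the upturned lip of the blue drawer pull, 44 above the bench, on the meter's own y -55 (x -158 when shut). Lip 6 thick, 84 wide. Behind it (own +x) a trough open at the top, floor 20 above the bench: 34 clear from the lip's inner face to the drawer's front panel (70 high), 76 clear between side cheeks 30 high. This point is in the middle of the lip's thickness.
- cup_seat (a point): Centre of the floor of the round seat in the drawer in which the sample cup lies, 24 above the bench, 108 behind the lip (along the meter's own +x).
- sample_cup: Loose white plastic cup with an aubergine slice in it, 39 across, 12 high, about 25 g; lies in the drawer's seat (8 deep) and rides with the drawer, out of sight while it is shut. Origin: centre of its underside.
- balance: Electronic balance at the robot's right, ivory, 300 x 205, steel pan 84 above the bench; fixed. Origin: centre of its underside.
- aubergine_pan: Small dark aubergine lying on the balance's pan, 125 long, 41 thick. Origin under its middle. To be left alone.
- aubergine_bench: Small dark aubergine lying on the bench, 125 long, 41 thick. Origin under its middle. To be left alone.
- spare_cup: Sample cup with a blue lid standing on the bench, 41 across, 15 high. Origin: centre of its underside. To be left alone.
- wash_bottle: White bottle with a red cap standing on the bench, 60 across, 150 high. Origin: centre of its underside. To be left alone.

How it is judged:
By the outcome, as a careful person would: the job done as asked, in the order asked, and still so for the second after the job is handed in, with the robot touching nothing.
It also fails if it takes over 51 s, if anything falls off the work surface, if the arm or the gripper's body presses on something with over 40 N, if the wrist force passes 120 N, or if a joint passes its speed limit or range.

## Working session

There is one attempt and no reset: what is moved stays moved. The work goes in short steps, Python scripts to look and compute and a tool call to move; the robot and the scene stay as the last step left them, time stands still between calls to the robot, and variables do not carry over. Pictures are saved under pics/ and viewed, and the job is handed in when it is done.

Besides the shell and the picture viewer there is one more tool, called after "Call:" as name([rows], argument=value, ...), one row to a line, values as JSON. jog_arm: Moves the arm, as the interface text tells. Its arguments: {"type":"object","properties":{"moves":{"type":"array","items":{"type":"array"}},"squeeze":{"type":"number"}},"required":["moves"]}

```bash
ls; mkdir -p pics
python3 - <<'E'
from station import ctrl, eyes
import cv2
print(ctrl.get_obs())
for n in ["side","top","wrist"]:
    c=eyes.camera(n); cv2.imwrite(f"pics/{n}0.png",c["frame"][:,:,::-1]); print(n,{k:v for k,v in c.items() if k!="frame"})
E
```

```text
pics
{'time_s': 0.0, 'qpos': array([-1.38859097e+00,  3.00479095e-01,  1.52159287e+00, -3.28911573e-05,
        1.32070074e+00, -6.66197684e-02]), 'joint_vel': array([-0.0004835 ,  0.00094757,  0.00140791, -0.00196445, -0.00095592,
        0.00137212]), 'tau': array([-2.99245774e-03, -5.31813025e+01, -3.52745390e+01,  7.07251928e-02,
        2.44299212e-02, -7.96303311e-05]), 'ee_pos': array([ 0.13537538, -0.53280169,  0.20487696]), 'eef_rot': array([-3.14041310e+00, -4.67689929e-05,  2.48833260e-01]), 'force': array([-0.10766927, -0.11380574, -1.33359843]), 'moment': array([ 0.03877346,  0.00465735, -0.0322622 ]), 'grip_width': 0.09380371105906594}
side {'vertical_fov': 54.407240901580394, 'cx': 320.4234750845541, 'cy': 243.4212284646378, 'eye': array([ 0.44491759, -0.76811762,  0.69441249]), 'attitude': array([-2.30258838,  0.00692901, -0.22470314])}
top {'vertical_fov': 43.129267173542765, 'cx': 309.02751838441066, 'cy': 237.00561141892902, 'eye': array([ 0.38725433, -0.1378436 ,  1.23866603]), 'attitude': array([-2.95251517, -0.01165989, -1.56535586])}
wrist {'vertical_fov': 59.39702837861587, 'cx': 327.0145174305099, 'cy': 242.45259445083164, 'hand_eye': array([[ 9.30530615e-06, -9.68764757e-01, -2.47981541e-01,
         7.11104532e-02],
       [ 9.99999955e-01, -6.52938717e-05,  2.92601244e-04,
         7.48368533e-05],
       [-2.99653448e-04, -2.47981533e-01,  9.68764713e-01,
        -1.78992989e-01],
       [ 0.00000000e+00,  0.00000000e+00,  0.00000000e+00,
         1.00000000e+00]])}
```

View pics/side0.png

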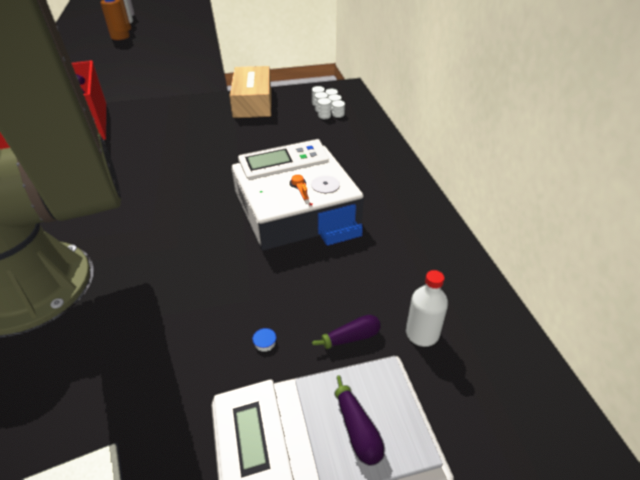

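View pics/top0.png

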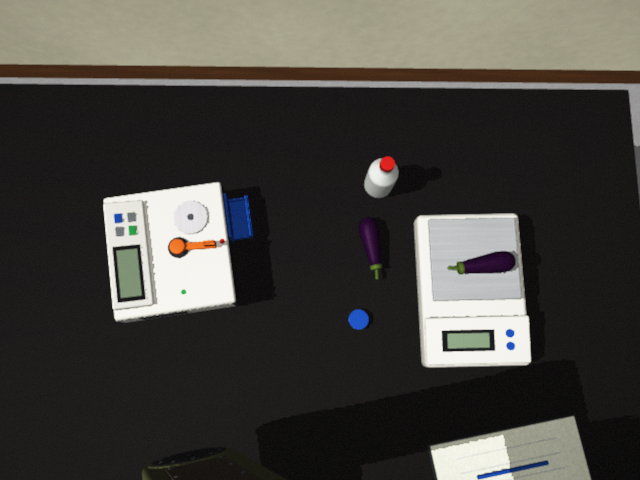

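View pics/wrist0.png

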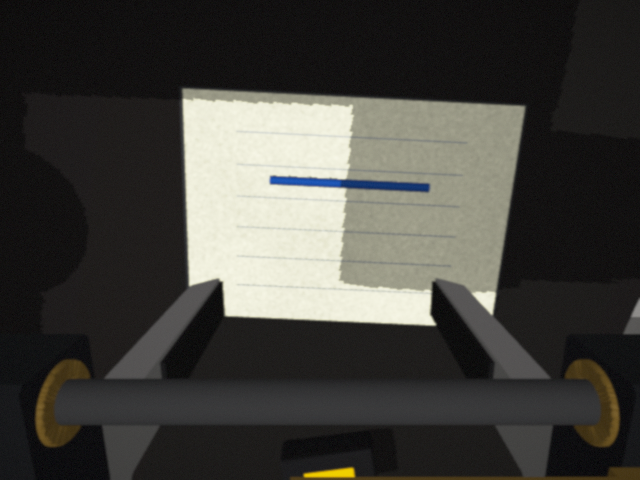

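```bash
cat > h.py <<'E'
import numpy as np, cv2
from scipy.spatial.transform import Rotation as R
from station import ctrl, eyes
def cam(n):
    o=ctrl.get_obs(); c=eyes.camera(n)
    f=240/np.tan(np.radians(c["vertical_fov"])/2)
    if n=="wrist":
        M=np.eye(4);M[:3,:3]=R.from_euler('xyz',o["eef_rot"]).as_matrix();M[:3,3]=o["ee_pos"]
        T=M@c["hand_eye"]; Rm,e=T[:3,:3],T[:3,3]
    else: Rm=R.from_euler('xyz',c["attitude"]).as_matrix(); e=np.array(c["eye"])
    return dict(img=c["frame"][:,:,::-1].copy(),f=f,cx=c["cx"],cy=c["cy"],R=Rm,e=e)
def ray(c,p):
    d=c["R"]@np.array([(p[0]-c["cx"])/c["f"],(p[1]-c["cy"])/c["f"],1]); return c["e"],d/np.linalg.norm(d)
def onz(c,p,z):
    e,d=ray(c,p); return e+d*(z-e[2])/d[2]
def proj(c,P):
    q=c["R"].T@(np.array(P)-c["e"]); return q[:2]/q[2]*c["f"]+[c["cx"],c["cy"]]
def tri(*cp):
    A=np.zeros((3,3));b=np.zeros(3)
    for c,p in cp:
        e,d=ray(c,p);m=np.eye(3)-np.outer(d,d);A+=m;b+=m@e
    P=np.linalg.solve(A,b)
    return P,[np.round(proj(c,P)-p,1) for c,p in cp]
E
python3 - <<'E'
from h import *
for n,(x,y,w,h) in dict(top=(95,170,170,160),side=(220,130,160,125)).items():
    c=cam(n); cv2.imwrite(f"pics/{n}1.png",cv2.resize(c["img"][y:y+h,x:x+w],None,fx=4.5,fy=4.5,interpolation=cv2.INTER_CUBIC)[:600,:800])
    np.save(f"{n}.npy",c,allow_pickle=True)
    hsv=cv2.cvtColor(c["img"],cv2.COLOR_BGR2HSV)
    m=cv2.inRange(hsv,(5,150,120),(20,255,255))
    k,l,s,ce=cv2.connectedComponentsWithStats(m)
    for i in range(1,k):
        if s[i,4]>10: print(n,"orange",s[i],ce[i])
E
```

```text
top orange [169 239  47  15 391] [187.93606138 245.46547315]
side orange [101   0  18   5  37] [109.64864865   2.18918919]
side orange [293  66  41   6 173] [315.20809249  68.75722543]
side orange [227  75   4   5  17] [228.58823529  76.64705882]
side orange [292 175  16  24 200] [299.79  184.615]
```

View pics/top1.png

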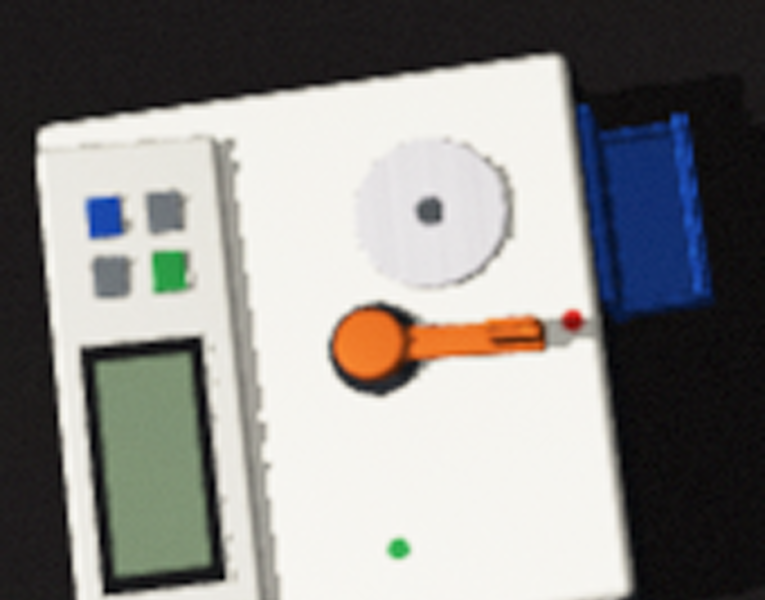

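View pics/side1.png

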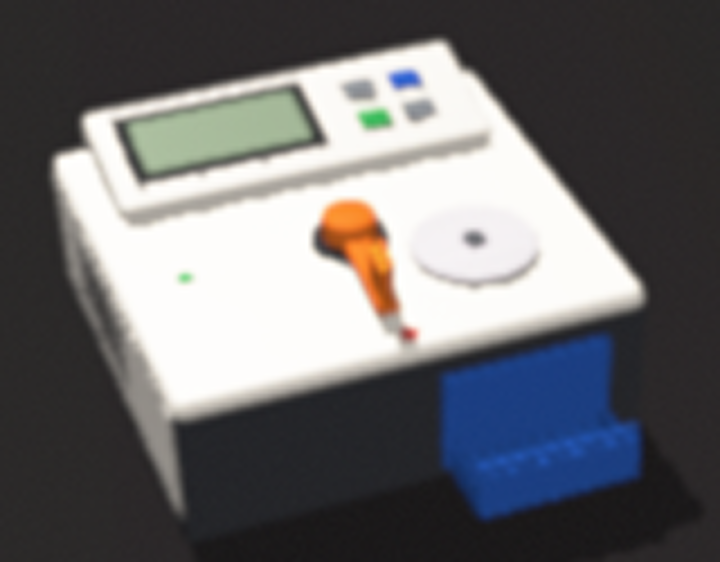

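```bash
cat > m.py <<'E'
from h import *
T=np.load("top.npy",allow_pickle=True).item();S=np.load("side.npy",allow_pickle=True).item()
g=lambda u,v,x,y:((u+.5)/4.5-.5+x,(v+.5)/4.5-.5+y)
t=lambda u,v:g(u,v,95,170)
s=lambda u,v:g(u,v,220,130)
P={}
for n,a,b in [("stud",(429,211),(475,239)),("hub",(370,343),(348,217)),("green",(398,548),(185,277)),("red",(572,320),(408,334)),("lipmid",(692,207),(558,445)),("lipR",(679,115),(638,424)),("lipL",(706,298),(478,465)),("tab",(515,322),(379,248)),("cornerFR",(563,55),(643,292))]:
    P[n],r=tri((T,t(*a)),(S,s(*b))); print(n,np.round(P[n],4),r)
# fit yaw/pos with own coords
own={"stud":(-50,-55),"hub":(-20,0),"lipmid":(-158,-55)}
z={"stud":.097,"hub":.107,"lipmid":.044}
Tp={"stud":(429,211),"hub":(370,343),"lipmid":(692,207)};Sp={"stud":(475,239),"hub":(348,217),"lipmid":(558,445)}
A=np.array([own[k] for k in own])/1e3
for nm,B in [("tri",np.array([P[k][:2] for k in own])),("top",np.array([onz(T,t(*Tp[k]),z[k])[:2] for k in own])),("side",np.array([onz(S,s(*Sp[k]),z[k])[:2] for k in own]))]:
    a,b=A-A.mean(0),B-B.mean(0)
    th=np.arctan2((a[:,0]*b[:,1]-a[:,1]*b[:,0]).sum(),(a*b).sum())
    Rm=np.array([[np.cos(th),-np.sin(th)],[np.sin(th),np.cos(th)]])
    o=B.mean(0)-Rm@A.mean(0); print(nm,np.degrees(th),o,"res",np.round((A@Rm.T+o-B)*1e3,1).tolist())
E
python3 m.py
```

```text
stud [0.645  0.0795 0.0952] [array([ 0. , -0.2]), array([-0.2,  0. ])]
hub [0.5853 0.1001 0.1043] [array([-0. ,  0.1]), array([ 0.1, -0. ])]
green [0.5006 0.0872 0.0908] [array([-0.,  0.]), array([ 0., -0.])]
red [0.5983 0.0176 0.0899] [array([-0. ,  0.2]), array([ 0.2, -0. ])]
lipmid [ 0.6595 -0.0284  0.0463] [array([ 0.1, -0.5]), array([-0.5,  0.1])]
lipR [ 0.7017 -0.0215  0.0458] [array([ 0. , -0.4]), array([-0.4,  0.1])]
lipL [ 0.6181 -0.0358  0.048 ] [array([ 0.1, -0.7]), array([-0.6,  0.2])]
tab [0.5896 0.0358 0.1286] [array([-0. ,  0.5]), array([ 0.4, -0.1])]
cornerFR [0.7164 0.0254 0.0889] [array([ 0. , -0.2]), array([-0.1,  0. ])]
tri 98.20454408009421 [0.58277717 0.12037578] res [[-0.6, -0.7], [0.3, 0.5], [0.3, 0.3]]
top 98.29372632344935 [0.58212148 0.12010816] res [[-0.4, -0.6], [-0.0, 0.8], [0.4, -0.2]]
side 100.17888723070085 [0.58068708 0.11751574] res [[-1.1, 1.0], [-0.3, 1.7], [1.4, -2.6]]
```

```bash
cat > g.py <<'E'
import numpy as np
O=np.array([.5825,.1203]);TH=np.radians(98.25)
def w(x,y): c,s=np.cos(TH),np.sin(TH); return O+np.array([[c,-s],[s,c]])@np.array([x,y])/1e3
hub=w(-20,0)
def fp(val,off,r=62):
    a=TH-np.pi-val; u=np.array([np.cos(a),np.sin(a)]);n=np.array([-u[1],u[0]])
    return hub+(r*u+off*n)/1e3, np.degrees(a)
E
python3 - <<'E'
from g import *
print("hub",hub,"trough",w(-138,-55),w(-228,-55),"lip",w(-158,-55))
for v,o in [(.08,32),(.08,16.5),(.4,16.5),(.8,16.5),(1.2,16.5),(1.5,16.5),(1.5,30)]: print(v,o,fp(v,o))
E
```

```text
hub [0.58536985 0.10050697] trough [ 0.65673281 -0.0083798 ] [ 0.66964714 -0.09744842] lip [ 0.65960266 -0.02817282]
0.08 32 (array([0.62126901, 0.04068014]), np.float64(-86.33366236104658))
0.08 16.5 (array([0.60580074, 0.03968897]), np.float64(-86.33366236104658))
0.4 16.5 (array([0.58563226, 0.0363495 ]), np.float64(-104.66831180523293))
0.8 16.5 (array([0.56062745, 0.04131184]), np.float64(-127.58662361046585))
1.2 16.5 (array([0.53952892, 0.05561979]), np.float64(-150.50493541569878))
1.5 16.5 (array([0.52831127, 0.07117153]), np.float64(-167.69366926962348))
1.5 30 (array([0.53118864, 0.05798173]), np.float64(-167.69366926962348))
```

Call:
jog_arm([
  [[20, 25, 10], [0, 0, 1.4], 0],
  [[45, 55, 20], [0, 0, 2.8], 0],
  [[70, 85, 30], [0, 0, 4.2], 0],
  [[95, 115, 30], [0, 0, 5.6], 0],
  [[120, 145, 30], [0, 0, 7], 0],
], squeeze=5)

```text
time_s: 0.67
ee_pos: [0.2562, -0.3866, 0.236]
eef_rot: [3.141, 0.0, 0.865]
force: [1.8, -1.2, 0.3]
grip_width: 0.0639
```

Call:
jog_arm([
  [[25, 30, 0], [0, 0, 1.4], 0],
  [[50, 60, 0], [0, 0, 2.8], 0],
  [[75, 90, 0], [0, 0, 4.2], 0],
  [[100, 120, 0], [0, 0, 5.6], 0],
  [[125, 150, 0], [0, 0, 7], 0],
])

```text
time_s: 1.08
ee_pos: [0.3813, -0.2363, 0.2356]
eef_rot: [3.141, 0.0, 1.476]
force: [-0.4, -0.3, -0.7]
grip_width: 0.0307
```

Call:
jog_arm([
  [[25, 30, 0], [0, 0, 1], 0],
  [[50, 60, 0], [0, 0, 1.9], 0],
  [[75, 90, 0], [0, 0, 1.9], 0],
  [[100, 120, 0], [0, 0, 1.9], 0],
  [[125, 150, 0], [0, 0, 1.9], 0],
])

```text
time_s: 1.5
ee_pos: [0.5063, -0.0862, 0.2355]
eef_rot: [3.141, 0.0, 1.637]
force: [0.4, -0.7, 0.6]
grip_width: 0.0006
```

Call:
jog_arm([
  [[25, 30, 0], [0, 0, 0], 0],
  [[50, 60, 0], [0, 0, 0], 0],
  [[75, 90, 0], [0, 0, 0], 0],
  [[100, 115, 0], [0, 0, 0], 0],
  [[116, 129, 0], [0, 0, 0], 0],
])

```text
time_s: 1.92
ee_pos: [0.6228, 0.0439, 0.2349]
eef_rot: [-3.141, -0.0, 1.638]
force: [-0.8, -0.8, -0.6]
grip_width: 0.0004
```

Now refine with the wrist camera (and the other two).

Run:
```python
from h import *
for n in ["wrist","top","side"]:
    c=cam(n); np.save(f"{n}2.npy",c,allow_pickle=True)
    im=c["img"]
    if n=="top": im=cv2.resize(im[170:303,95:265],None,fx=4.5,fy=4.5,interpolation=cv2.INTER_CUBIC)
    if n=="side": im=cv2.resize(im[100:240,220:380],None,fx=4.2,fy=4.2,interpolation=cv2.INTER_CUBIC)
    cv2.imwrite(f"pics/{n}2.png",im)
```

```text
(no output)
```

View pics/wrist2.png

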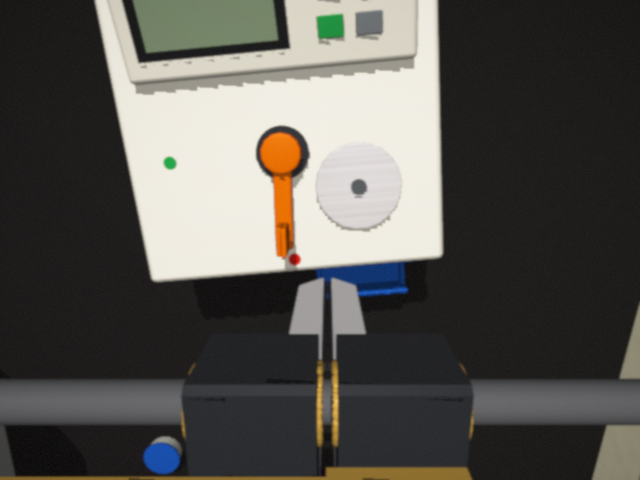

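View pics/side2.png

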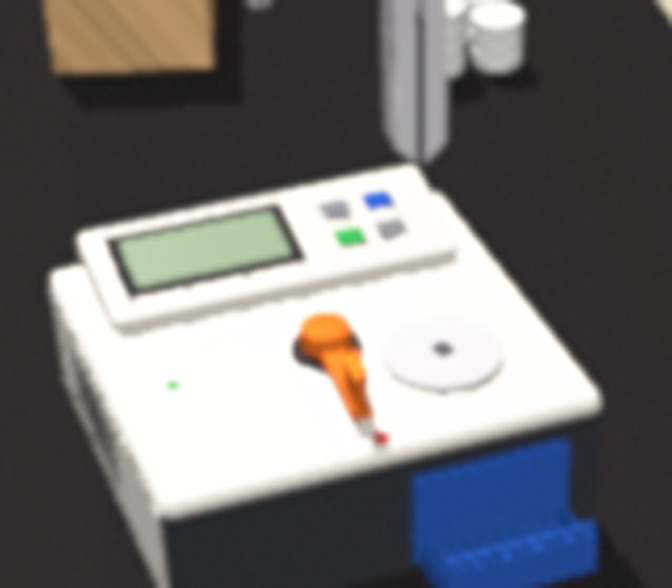

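Run:
```python
from h import *
W=np.load("wrist2.npy",allow_pickle=True).item()
cv2.imwrite("pics/w3.png",cv2.resize(W["img"][120:320,240:440],None,fx=3.5,fy=3.5,interpolation=cv2.INTER_CUBIC)[:600])
T=np.load("top.npy",allow_pickle=True).item();S=np.load("side.npy",allow_pickle=True).item()
g=lambda u,v,x,y:((u+.5)/4.5-.5+x,(v+.5)/4.5-.5+y)
for n,a,b,wp in [("stud",(429,211),(475,239),(359,187)),("hub",(370,343),(348,217),(280.5,153)),("green",(398,548),(185,277),(170,163)),("red",(572,320),(408,334),(294,259))]:
    P,r=tri((T,g(*a,95,170)),(S,g(*b,220,130)),(W,wp)); print(n,np.round(P,4),r)
for n,p,z in [("stud",(359,187),.097),("hub",(280.5,153),.107)]: print(n,onz(W,p,z))
```

```text
stud [0.6445 0.079  0.0958] [array([ 0.2, -0. ]), array([-0.3, -0. ]), array([ 0.8, -0.2])]
hub [0.5851 0.1002 0.1044] [array([-0. ,  0.2]), array([-0., -0.]), array([0.6, 0.2])]
green [0.5005 0.0868 0.0912] [array([0.2, 0.1]), array([-0. , -0.1]), array([ 0.2, -0.2])]
red [0.5979 0.0173 0.0904] [array([0.1, 0.3]), array([ 0. , -0.1]), array([ 0.7, -0.1])]
stud [0.64381834 0.07889627 0.097     ]
hub [0.5849681  0.10041876 0.107     ]
```

View pics/w3.png

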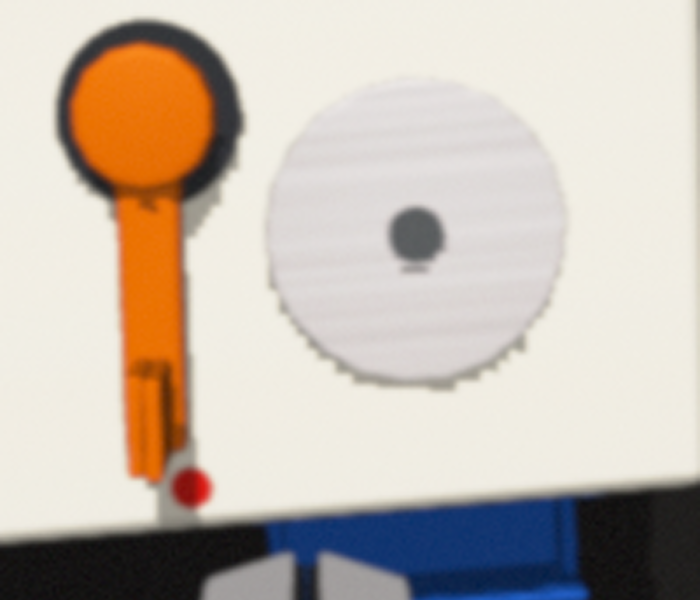

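Call:
jog_arm([
  [[0, -2, -30], [0, 0, 0], 0],
  [[0, -3, -65], [0, 0, 0], 0],
  [[0, -3, -95], [0, 0, 0], 0],
  [[0, -3, -115], [0, 0, 0], 0],
  [[0, -3, -126], [0, 0, 0], 0],
])

```text
time_s: 2.48
ee_pos: [0.6198, 0.0369, 0.1069]
eef_rot: [-3.138, -0.0, 1.635]
force: [0.3, -0.2, -0.4]
grip_width: 0.0003
```

Run:
```python
from h import *
W0=np.load("wrist2.npy",allow_pickle=True).item(); print("fin",onz(W0,(282,241.4),.124))
o=ctrl.get_obs();print(o["ee_pos"],o["force"],o["qpos"])
for n in ["wrist","side"]:
    c=cam(n); np.save(f"{n}4.npy",c,allow_pickle=True)
    im=c["img"]
    if n=="side": im=cv2.resize(im[100:240,220:380],None,fx=4.2,fy=4.2,interpolation=cv2.INTER_CUBIC)
    cv2.imwrite(f"pics/{n}4.png",im)
```

```text
fin [0.59028575 0.03983931 0.124     ]
[0.61978912 0.03691168 0.10685695] [ 0.25775712 -0.24542741 -0.43662638] [ 5.50188943e-04  5.48614717e-01  1.40640224e+00 -1.16716340e-04
  1.19010718e+00 -6.39008692e-02]
```

View pics/wrist4.png

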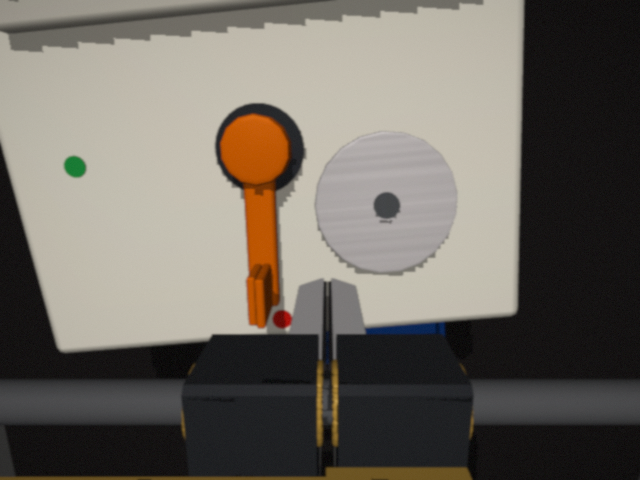

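View pics/side4.png

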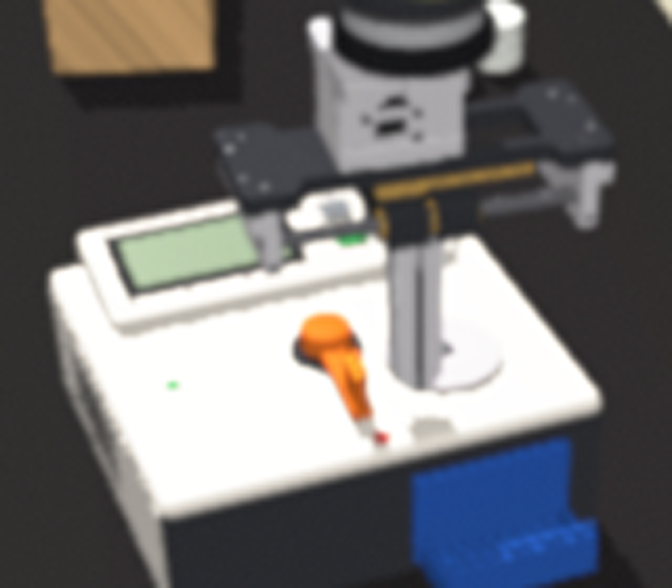

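```bash
cat > plan.py <<'E'
from g import *; from station import ctrl
import sys
o=ctrl.get_obs();p=o["ee_pos"];yaw=np.degrees(o["eef_rot"][2]);print(np.round(p,4),round(yaw,2),np.round(o["force"],1))
off=float(sys.argv[1])
for v in map(float,sys.argv[2:]):
    q,a=fp(v,off); print(v,np.round((q-p[:2])*1e3,1),"yaw units",round((((a+180)-yaw+180)%360-180)/5,2))
E
python3 plan.py 16.5 .06 .1 .14 .18 .22 .26 .3 .34 .38 .42
```

```text
[0.6205 0.0372 0.1083] 93.71 [-0.3 -0.1 -0.3]
0.06 [-13.5   2.9] yaw units 0.22
0.1 [-15.9   2.1] yaw units -0.24
0.14 [-18.4   1.4] yaw units -0.7
0.18 [-20.9   0.8] yaw units -1.15
0.22 [-23.4   0.3] yaw units -1.61
0.26 [-25.9  -0.2] yaw units -2.07
0.3 [-28.4  -0.5] yaw units -2.53
0.34 [-31.   -0.7] yaw units -2.99
0.38 [-33.6  -0.8] yaw units -3.45
0.42 [-36.1  -0.8] yaw units -3.9
```

Call:
jog_arm([
  [[-4, 1, 0], [0, 0, 0], 0],
  [[-8, 2, 0], [0, 0, 0], 0],
  [[-11, 2, 0], [0, 0, 0], 0],
  [[-13, 2, 0], [0, 0, 0], 0],
  [[-15, 2, 0], [0, 0, 0], 0],
])

```text
time_s: 3.0
ee_pos: [0.6064, 0.04, 0.1103]
eef_rot: [3.14, 0.0, 1.636]
force: [-0.1, -0.1, -0.1]
grip_width: 0.0008
```

Call:
jog_arm([
  [[-2, 0, 0], [0, 0, -0.3], 0],
  [[-4, -1, 0], [0, 0, -0.7], 0],
  [[-6, -1, 0], [0, 0, -1.1], 0],
  [[-8, -2, 0], [0, 0, -1.5], 0],
  [[-10.5, -2, 0], [0, 0, -2], 0],
])

```text
time_s: 3.42
ee_pos: [0.5961, 0.0378, 0.11]
eef_rot: [3.14, 0.0, 1.46]
force: [1.2, -2.2, 0.5]
grip_width: 0.0008
```

```bash
python3 plan.py 16.5 .2 .3 .4 .5 .6 .7
python3 - <<'E'
from h import *
c=cam("wrist");cv2.imwrite("pics/w5.png",c["img"])
E
```

```text
[0.5961 0.0378 0.11  ] 83.67 [ 1.2 -2.2  0.5]
0.2 [ 2.2 -0.1] yaw units 0.63
0.3 [-4.1 -1.1] yaw units -0.52
0.4 [-10.5  -1.4] yaw units -1.67
0.5 [-16.9  -1.2] yaw units -2.81
0.6 [-23.3  -0.2] yaw units -3.96
0.7 [-29.5   1.3] yaw units -5.1
```

View pics/w5.png

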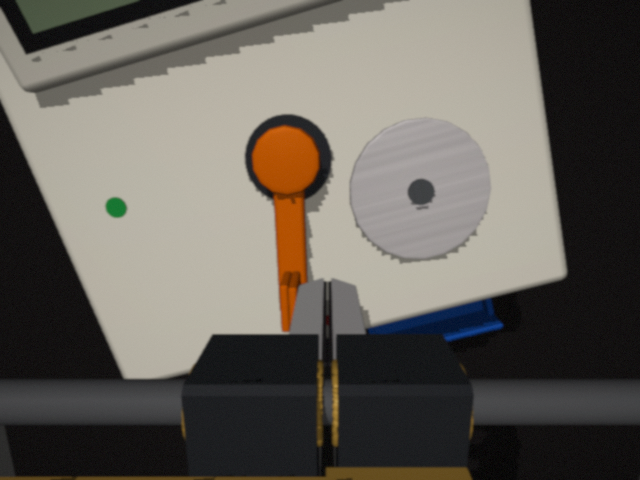

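Call:
jog_arm([
  [[-3, -1, 0], [0, 0, -0.5], 0],
  [[-6, -1, 0], [0, 0, -1], 0],
  [[-9, -1, 0], [0, 0, -1.5], 0],
  [[-12, -1, 0], [0, 0, -2], 0],
  [[-15, -1, 0], [0, 0, -2.5], 0],
])

```text
time_s: 3.88
ee_pos: [0.5811, 0.0369, 0.1099]
eef_rot: [3.141, -0.0, 1.243]
force: [1.4, -0.4, -0.3]
grip_width: 0.0006
```

```bash
python3 plan.py 16.5 .45 .5 .55 .6 .65 .7 .75 .8 .9 1
```

```text
[0.5811 0.0369 0.1099] 71.19 [ 1.4 -0.4 -0.3]
0.45 [ 1.3 -0.5] yaw units 0.25
0.5 [-1.9 -0.2] yaw units -0.32
0.55 [-5.   0.2] yaw units -0.89
0.6 [-8.2  0.7] yaw units -1.46
0.65 [-11.3   1.4] yaw units -2.04
0.7 [-14.4   2.3] yaw units -2.61
0.75 [-17.5   3.3] yaw units -3.18
0.8 [-20.5   4.4] yaw units -3.76
0.9 [-26.2   7.2] yaw units -4.9
1.0 [-31.7  10.5] yaw units -6.05
```

Call:
jog_arm([
  [[-3, 0, 0], [0, 0, -0.5], 0],
  [[-6, 0.5, 0], [0, 0, -1.1], 0],
  [[-9, 1, 0], [0, 0, -1.6], 0],
  [[-12, 1.5, 0], [0, 0, -2.2], 0],
  [[-15, 2.5, 0], [0, 0, -2.7], 0],
])

```text
time_s: 4.3
ee_pos: [0.5661, 0.0395, 0.1098]
eef_rot: [3.141, -0.001, 1.006]
force: [1.4, -1.0, 0.4]
grip_width: 0.0005
```

```bash
python3 plan.py 16.5 .7 .75 .8 .85 .9 .95 1 1.05
```

```text
[0.5661 0.0395 0.1098] 57.66 [ 1.4 -1.   0.4]
0.7 [ 0.6 -0.3] yaw units 0.1
0.75 [-2.5  0.7] yaw units -0.48
0.8 [-5.5  1.9] yaw units -1.05
0.85 [-8.4  3.2] yaw units -1.62
0.9 [-11.2   4.6] yaw units -2.2
0.95 [-14.    6.2] yaw units -2.77
1.0 [-16.7   8. ] yaw units -3.34
1.05 [-19.3   9.8] yaw units -3.91
```

Call:
jog_arm([
  [[-3, 1, 0], [0, 0, -0.5], 0],
  [[-6, 2, 0], [0, 0, -1.1], 0],
  [[-9, 3.5, 0], [0, 0, -1.7], 0],
  [[-12, 5, 0], [0, 0, -2.3], 0],
  [[-14.5, 6.5, 0], [0, 0, -2.8], 0],
])

```text
time_s: 4.72
ee_pos: [0.5516, 0.046, 0.1099]
eef_rot: [3.141, -0.001, 0.762]
force: [1.7, -1.8, -0.1]
grip_width: 0.0009
```

```bash
python3 plan.py 16.5  .9 .95 1 1.05 1.1 1.15 1.2 1.25
```

```text
[0.5516 0.046  0.1099] 43.66 [ 1.7 -1.8 -0.1]
0.9 [ 3.2 -1.9] yaw units 0.6
0.95 [ 0.5 -0.3] yaw units 0.03
1.0 [-2.2  1.4] yaw units -0.54
1.05 [-4.8  3.3] yaw units -1.11
1.1 [-7.4  5.3] yaw units -1.69
1.15 [-9.8  7.4] yaw units -2.26
1.2 [-12.1   9.7] yaw units -2.83
1.25 [-14.3  12. ] yaw units -3.41
```

Call:
jog_arm([
  [[-2.5, 1.5, 0], [0, 0, -0.6], 0],
  [[-5, 3.5, 0], [0, 0, -1.1], 0],
  [[-7.5, 5.5, 0], [0, 0, -1.7], 0],
  [[-10, 7.5, 0], [0, 0, -2.3], 0],
  [[-12, 9.5, 0], [0, 0, -2.8], 0],
])

```text
time_s: 5.13
ee_pos: [0.5396, 0.0554, 0.1099]
eef_rot: [3.141, -0.001, 0.518]
force: [1.5, -1.3, -0.3]
grip_width: 0.0004
```

```bash
python3 plan.py 16.5  1.2 1.25 1.3 1.35 1.4 1.45 1.5 1.55
python3 - <<'E'
from h import *
c=cam("wrist");cv2.imwrite("pics/w6.png",c["img"])
E
```

```text
[0.5396 0.0554 0.1099] 29.66 [ 1.5 -1.3 -0.3]
1.2 [-0.   0.2] yaw units -0.03
1.25 [-2.2  2.5] yaw units -0.61
1.3 [-4.3  5. ] yaw units -1.18
1.35 [-6.2  7.5] yaw units -1.75
1.4 [-8.  10.2] yaw units -2.32
1.45 [-9.7 12.9] yaw units -2.9
1.5 [-11.3  15.7] yaw units -3.47
1.55 [-12.6  18.6] yaw units -4.04
```

View pics/w6.png

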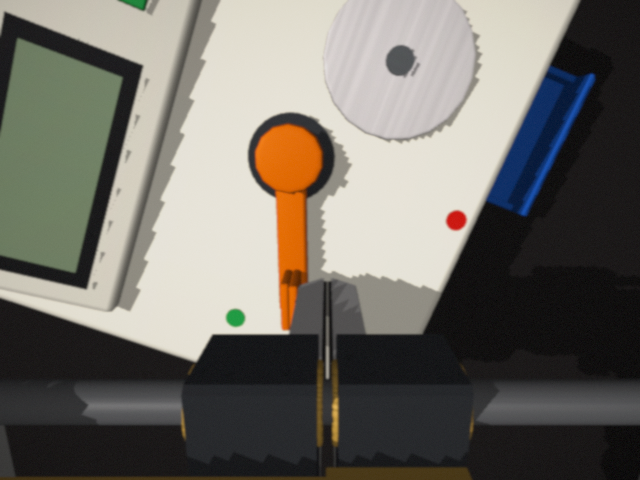

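Call:
jog_arm([
  [[-2, 2.5, 0], [0, 0, -0.6], 0],
  [[-4, 5, 0], [0, 0, -1.2], 0],
  [[-6, 7.5, 0], [0, 0, -1.8], 0],
  [[-7, 9, 0], [0, 0, -2.1], 0],
  [[-8, 10, 0], [0, 0, -2.3], 0],
])

```text
time_s: 5.6
ee_pos: [0.5316, 0.0654, 0.1097]
eef_rot: [3.141, -0.001, 0.319]
force: [2.1, -1.8, -0.9]
grip_width: 0.0008
```

Call:
jog_arm([
  [[-0.5, 1, 0], [0, 0, -0.2], 0],
  [[-1, 2, 0], [0, 0, -0.4], 0],
  [[-1.5, 3, 0], [0, 0, -0.6], 0],
  [[-2, 4, 0], [0, 0, -0.8], 0],
  [[-2.4, 5, 0], [0, 0, -1], 0],
])

```text
time_s: 6.02
ee_pos: [0.5289, 0.0705, 0.1094]
eef_rot: [3.142, 0.0, 0.23]
force: [-0.7, -0.9, 1.6]
grip_width: 0.0006
```

```bash
python3 plan.py 16.5  1.5 1.55 1.6
```

```text
[0.5289 0.0705 0.1094] 13.18 [-0.7 -0.9  1.6]
1.5 [-0.6  0.7] yaw units -0.17
1.55 [-2.   3.6] yaw units -0.75
1.6 [-3.3  6.5] yaw units -1.32
```

Near the stop; creep on until the force rises.

Call:
jog_arm([
  [[-0.2, 0.5, 0], [0, 0, -0.1], 0],
  [[-0.4, 1, 0], [0, 0, -0.2], 0],
  [[-0.6, 1.5, 0], [0, 0, -0.2], 0],
])

```text
time_s: 6.27
ee_pos: [0.5286, 0.0711, 0.1094]
eef_rot: [3.14, 0.0, 0.213]
force: [1.6, -10.8, -0.1]
grip_width: 0.0009
```

Call:
jog_arm([
  [[-0.2, 0.5, 0], [0, 0, 0], 0],
  [[-0.3, 1, 0], [0, 0, 0], 0],
])

```text
time_s: 6.43
ee_pos: [0.5285, 0.0714, 0.1095]
eef_rot: [3.139, -0.0, 0.214]
force: [2.6, -16.4, 0.4]
grip_width: 0.0003
```

Run:
```python
from h import *
print(ctrl.get_obs()["force"])
c=cam("wrist");cv2.imwrite("pics/w7.png",c["img"])
c=cam("top");cv2.imwrite("pics/t7.png",cv2.resize(c["img"][170:330,95:265],None,fx=3.7,fy=3.7,interpolation=cv2.INTER_CUBIC))
```

```text
[  2.63152356 -16.37338518   0.3798119 ]
```

View pics/w7.png

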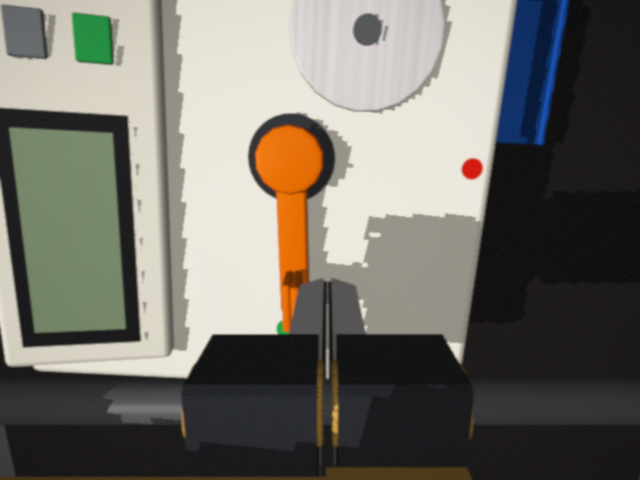

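Call:
jog_arm([
  [[0.3, -1.5, 0], [0, 0, 0], 0],
  [[1, -5, 0], [0, 0, 0], 0],
  [[3, -14, 0], [0, 0, 0], 0],
  [[3, -16, 20], [0, 0, 0], 0],
  [[3, -16, 55], [0, 0, 0], 0],
])

```text
time_s: 6.95
ee_pos: [0.5296, 0.0561, 0.1619]
eef_rot: [-3.14, 0.006, 0.213]
force: [0.5, 0.4, -0.0]
grip_width: 0.0004
```

Run:
```python
from h import *
from g import *
o=ctrl.get_obs();print(o["ee_pos"],o["force"],(w(-138,-55)-o["ee_pos"][:2])*1e3,(98.25-np.degrees(o["eef_rot"][2]))/5)
```

```text
[0.52959569 0.05607897 0.16192107] [ 0.54481943  0.4308824  -0.02956305] [127.13711885 -64.45876478] 17.206345490554245
```

Call:
jog_arm([
  [[10, -5, 15], [0, 0, 1.3], 0],
  [[20, -10, 30], [0, 0, 2.6], 0],
  [[30, -15, 40], [0, 0, 3.9], 0],
  [[40, -20, 40], [0, 0, 5.2], 0],
  [[50, -25, 40], [0, 0, 6.5], 0],
])

```text
time_s: 7.37
ee_pos: [0.5819, 0.0313, 0.2051]
eef_rot: [3.141, -0.001, 0.787]
force: [-0.2, -0.6, 0.4]
grip_width: 0.0006
```

Call:
jog_arm([
  [[10, -5, 0], [0, 0, 1.3], 0],
  [[20, -10, 0], [0, 0, 2.6], 0],
  [[30, -15, 0], [0, 0, 3.9], 0],
  [[40, -20, 0], [0, 0, 5.2], 0],
  [[50, -25, 0], [0, 0, 6.5], 0],
])

```text
time_s: 7.78
ee_pos: [0.6316, 0.0062, 0.2043]
eef_rot: [-3.141, -0.0, 1.354]
force: [0.5, -0.2, 0.2]
grip_width: 0.0007
```

Call:
jog_arm([
  [[9, -5, 0], [0, 0, 1.3], 0],
  [[18, -10, 0], [0, 0, 2.6], 0],
  [[26, -13, 0], [0, 0, 3.9], 0],
  [[26, -13, 0], [0, 0, 4.2], 0],
  [[26, -13, 0], [0, 0, 4.2], 0],
])

```text
time_s: 8.2
ee_pos: [0.6573, -0.0066, 0.2039]
eef_rot: [-3.141, -0.0, 1.716]
force: [0.2, 1.1, 0.2]
grip_width: 0.0003
```

Run:
```python
from h import *
from g import *
o=ctrl.get_obs();print(o["ee_pos"],o["force"],(w(-138,-55)-o["ee_pos"][:2])*1e3,(98.25-np.degrees(o["eef_rot"][2]))/5)
c=cam("wrist");cv2.imwrite("pics/w8.png",c["img"]);np.save("wrist8.npy",c,allow_pickle=True)
c=cam("top");np.save("top8.npy",c,allow_pickle=True);cv2.imwrite("pics/t8.png",cv2.resize(c["img"][170:330,95:265],None,fx=3.7,fy=3.7,interpolation=cv2.INTER_CUBIC))
c=cam("side");cv2.imwrite("pics/s8.png",cv2.resize(c["img"][100:250,220:400],None,fx=4,fy=4,interpolation=cv2.INTER_CUBIC))
```

```text
[ 0.65728641 -0.00663568  0.20390708] [0.2063558  1.12896171 0.18450844] [-0.55359865 -1.74411558] -0.012809770940822317
```

View pics/w8.png

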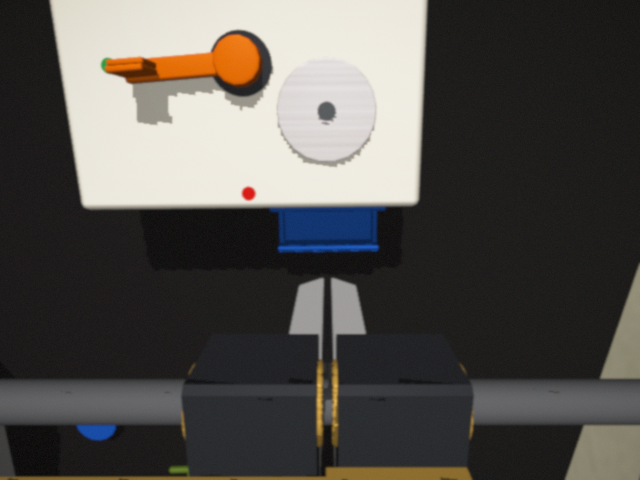

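View pics/t8.png

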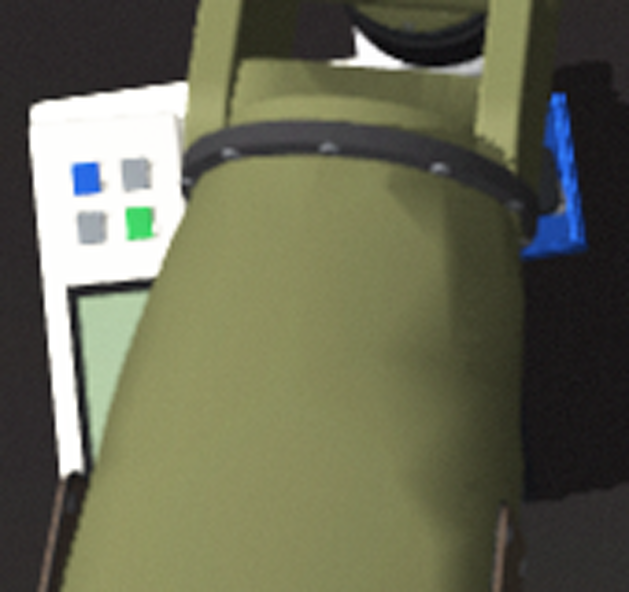

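View pics/s8.png

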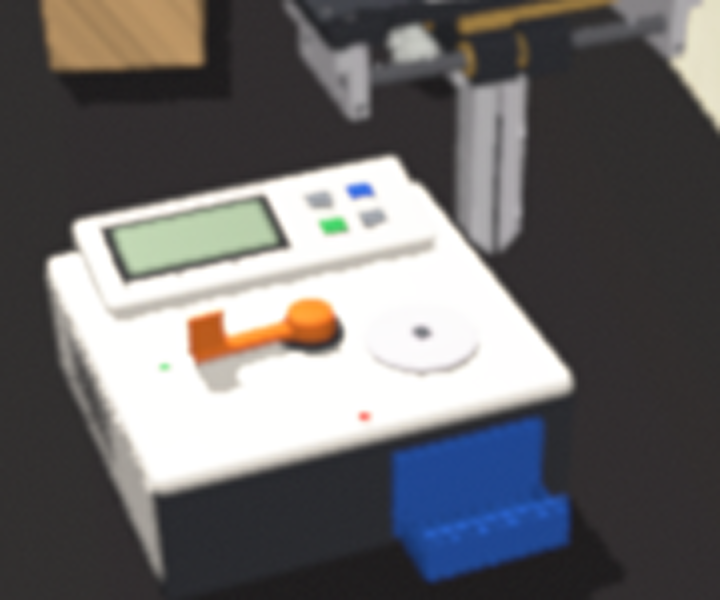

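Run:
```python
from h import *
from g import *
W=np.load("wrist8.npy",allow_pickle=True).item()
cv2.imwrite("pics/w9.png",cv2.resize(W["img"][190:300,260:400],None,fx=5,fy=5,interpolation=cv2.INTER_CUBIC))
T=np.load("top.npy",allow_pickle=True).item()
for z in (.044,): print("pred lip px",proj(W,[*w(-158,-55),z]),proj(W,[*w(-155,-55),z]),"stud",proj(W,[*w(-50,-55),.097]),"lipL/R",proj(W,[*w(-158,-13),z]),proj(W,[*w(-158,-97),z]))
print(tri((W,(328,248)),(T,((692.5)/4.5-.5+95,(207.5)/4.5-.5+170))))
```

```text
pred lip px [326.90618016 249.96853995] [326.91000617 246.49801422] stud [327.05121868 111.31277705] lipL/R [276.62465387 249.91204225] [377.18596497 250.0250357 ]
(array([ 0.66031653, -0.02772261,  0.03852626]), [array([-0.2, -0.1]), array([ 0. , -0.1])])
```

View pics/w9.png

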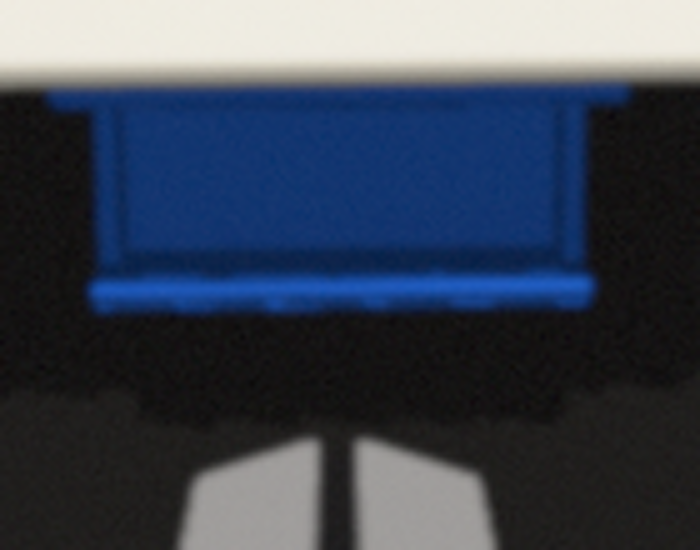

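Call:
jog_arm([
  [[-0.5, -0.5, -30], [0, 0, 0], 0],
  [[-0.5, -0.5, -60], [0, 0, 0], 0],
  [[-0.5, -0.5, -85], [0, 0, 0], 0],
  [[-0.5, -0.5, -105], [0, 0, 0], 0],
  [[-0.5, -0.5, -115], [0, 0, 0], 0],
])

```text
time_s: 8.77
ee_pos: [0.6554, -0.0064, 0.0867]
eef_rot: [-3.138, -0.001, 1.714]
force: [-0.3, -0.6, -0.0]
grip_width: 0.0009
```

Call:
jog_arm([
  [[0, 0, -10], [0, 0, 0], 0],
  [[0, 0, -20], [0, 0, 0], 0],
  [[0, 0, -30], [0, 0, 0], 0],
  [[0, 0, -38], [0, 0, 0], 0],
  [[0, 0, -40], [0, 0, 0], 0],
])

```text
time_s: 9.18
ee_pos: [0.6562, -0.0065, 0.0482]
eef_rot: [-3.14, -0.0, 1.715]
force: [-0.3, -0.2, 0.2]
grip_width: 0.0004
```

Run:
```python
from h import *
from g import *
o=ctrl.get_obs();print(o["ee_pos"],o["force"],(w(-138,-55)-o["ee_pos"][:2])*1e3)
c=cam("wrist");cv2.imwrite("pics/w10.png",c["img"])
c=cam("side");cv2.imwrite("pics/s10.png",cv2.resize(c["img"][100:250,220:400],None,fx=4,fy=4,interpolation=cv2.INTER_CUBIC))
```

```text
[ 0.65622722 -0.00653248  0.04820841] [-0.27209066 -0.22334952  0.20470396] [ 0.505587   -1.84731637]
```

View pics/w10.png

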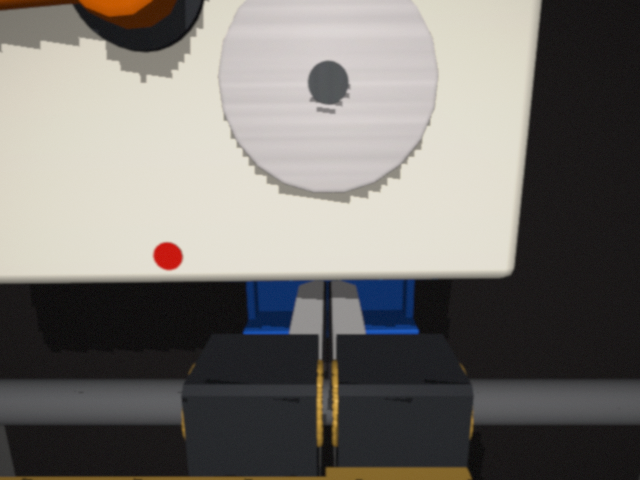

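View pics/s10.png

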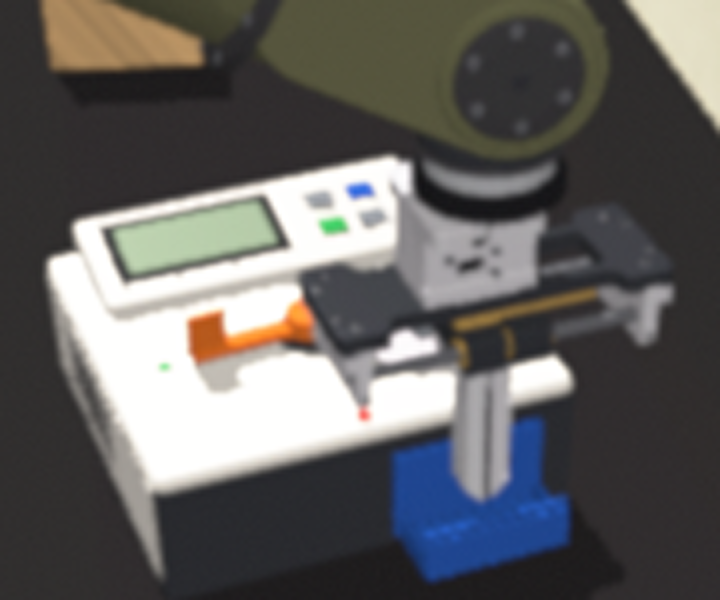

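Run:
```python
from h import *
from g import *
S=np.load("side.npy",allow_pickle=True).item()
for y in (20,33):
  for x in (-175,-138,-100):
    for z in (.09,.12,.145): print(y,x,z,np.round((proj(S,[*w(x+1.5,y),z])-[220,100])*4))
print((proj(S,[*w(-137,-55),.048])-[220,100])*4)
```

```text
20 -175 0.09 [371. 502.]
20 -175 0.12 [369. 455.]
20 -175 0.145 [368. 415.]
20 -138 0.09 [346. 459.]
20 -138 0.12 [344. 413.]
20 -138 0.145 [343. 373.]
20 -100 0.09 [322. 418.]
20 -100 0.12 [320. 372.]
20 -100 0.145 [318. 333.]
33 -175 0.09 [346. 508.]
33 -175 0.12 [345. 461.]
33 -175 0.145 [343. 421.]
33 -138 0.09 [322. 465.]
33 -138 0.12 [320. 419.]
33 -138 0.145 [318. 379.]
33 -100 0.09 [299. 424.]
33 -100 0.12 [296. 378.]
33 -100 0.145 [294. 338.]
[477.46822668 488.71224461]
```

Call:
jog_arm([
  [[0, 0, -6], [0, 0, 0], 0],
  [[0, 0, -12], [0, 0, 0], 0],
  [[0, 0, -17], [0, 0, 0], 0],
  [[0, 0, -19], [0, 0, 0], 0],
  [[0, 0, -19], [0, 0, 0], 0],
])

```text
time_s: 9.7
ee_pos: [0.6563, -0.0065, 0.0297]
eef_rot: [-3.141, -0.0, 1.715]
force: [0.2, 0.7, 0.4]
grip_width: 0.0009
```

Call:
jog_arm([
  [[0.3, -2, 0], [0, 0, 0], 0],
  [[0.6, -4, 0], [0, 0, 0], 0],
  [[0.9, -6, 0], [0, 0, 0], 0],
  [[1.1, -7.5, 0], [0, 0, 0], 0],
  [[1.3, -9, 0], [0, 0, 0], 0],
])

```text
time_s: 10.12
ee_pos: [0.658, -0.0157, 0.0306]
eef_rot: [3.141, -0.0, 1.715]
force: [-0.5, 2.6, 0.6]
grip_width: 0.0006
```

Call:
jog_arm([
  [[0.3, -2, 0], [0, 0, 0], 0],
  [[0.6, -4, 0], [0, 0, 0], 0],
  [[0.9, -6.5, 0], [0, 0, 0], 0],
  [[1.3, -9, 0], [0, 0, 0], 0],
  [[1.7, -12, 0], [0, 0, 0], 0],
])

```text
time_s: 10.53
ee_pos: [0.6598, -0.0277, 0.0306]
eef_rot: [3.141, 0.0, 1.715]
force: [1.5, 2.8, 0.8]
grip_width: 0.0004
```

Call:
jog_arm([
  [[0.4, -3, 0], [0, 0, 0], 0],
  [[0.9, -6, 0], [0, 0, 0], 0],
  [[1.3, -9, 0], [0, 0, 0], 0],
  [[1.7, -12, 0], [0, 0, 0], 0],
  [[2.2, -15, 0], [0, 0, 0], 0],
])

```text
time_s: 10.95
ee_pos: [0.6619, -0.0429, 0.0304]
eef_rot: [3.142, -0.0, 1.715]
force: [0.6, 4.0, 1.3]
grip_width: 0.0005
```

Run:
```python
from h import *
c=cam("wrist");cv2.imwrite("pics/w11.png",c["img"])
c=cam("side");cv2.imwrite("pics/s11.png",cv2.resize(c["img"][100:250,220:400],None,fx=4,fy=4,interpolation=cv2.INTER_CUBIC))
```

```text
(no output)
```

View pics/s11.png

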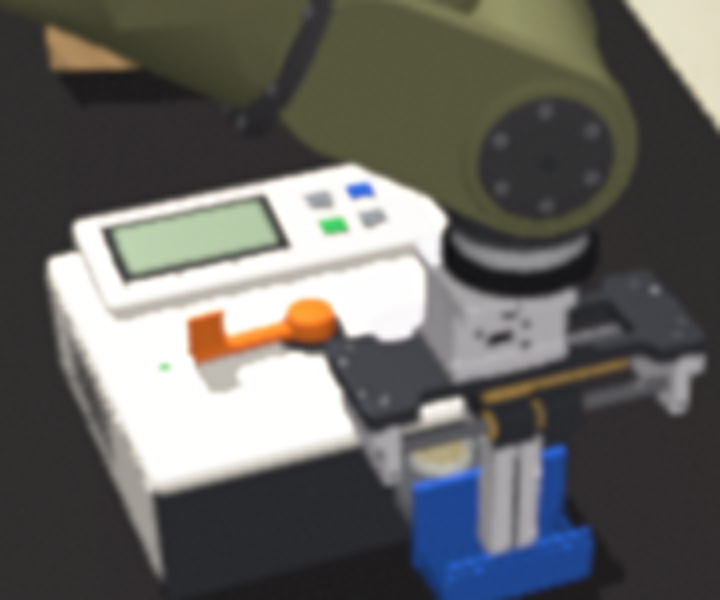

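Call:
jog_arm([
  [[0.4, -3, 0], [0, 0, 0], 0],
  [[0.9, -6, 0], [0, 0, 0], 0],
  [[1.3, -9, 0], [0, 0, 0], 0],
  [[1.7, -12, 0], [0, 0, 0], 0],
  [[2.2, -15, 0], [0, 0, 0], 0],
])

```text
time_s: 11.47
ee_pos: [0.664, -0.0578, 0.0303]
eef_rot: [-3.141, -0.0, 1.715]
force: [-0.0, 2.5, -0.9]
grip_width: 0.0004
```

Call:
jog_arm([
  [[0.4, -3, 0], [0, 0, 0], 0],
  [[0.9, -6, 0], [0, 0, 0], 0],
  [[1.3, -9, 0], [0, 0, 0], 0],
  [[1.7, -12, 0], [0, 0, 0], 0],
  [[2.2, -15, 0], [0, 0, 0], 0],
])

```text
time_s: 11.88
ee_pos: [0.6662, -0.0729, 0.0304]
eef_rot: [-3.141, -0.0, 1.715]
force: [-0.3, 2.5, -2.4]
grip_width: 0.0004
```

Call:
jog_arm([
  [[0.4, -3, 0], [0, 0, 0], 0],
  [[0.9, -6, 0], [0, 0, 0], 0],
  [[1.3, -9, 0], [0, 0, 0], 0],
  [[1.7, -12, 0], [0, 0, 0], 0],
  [[2.2, -15, 0], [0, 0, 0], 0],
])

```text
time_s: 12.3
ee_pos: [0.6684, -0.0879, 0.0305]
eef_rot: [-3.142, 0.0, 1.715]
force: [0.8, 2.7, -1.4]
grip_width: 0.0002
```

Call:
jog_arm([
  [[0.3, -2, 0], [0, 0, 0], 0],
  [[0.6, -4, 0], [0, 0, 0], 0],
  [[0.9, -6, 0], [0, 0, 0], 0],
  [[1.1, -8, 0], [0, 0, 0], 0],
  [[1.3, -9, 0], [0, 0, 0], 0],
])

```text
time_s: 12.72
ee_pos: [0.6698, -0.0968, 0.0305]
eef_rot: [3.141, 0.0, 1.715]
force: [0.6, 2.8, -0.7]
grip_width: 0.0004
```

Call:
jog_arm([
  [[0.2, -1, 0], [0, 0, 0], 0],
  [[0.3, -2, 0], [0, 0, 0], 0],
  [[0.4, -3, 0], [0, 0, 0], 0],
  [[0.6, -4, 0], [0, 0, 0], 0],
])

```text
time_s: 13.05
ee_pos: [0.6704, -0.1006, 0.0305]
eef_rot: [3.142, 0.0, 1.715]
force: [0.2, 2.2, 0.3]
grip_width: -0.0001
```

Call:
jog_arm([
  [[0.1, -0.7, 0], [0, 0, 0], 0],
  [[0.2, -1.4, 0], [0, 0, 0], 0],
  [[0.3, -2, 0], [0, 0, 0], 0],
])

```text
time_s: 13.3
ee_pos: [0.6707, -0.1026, 0.0305]
eef_rot: [3.142, 0.0, 1.715]
force: [0.9, 1.9, -0.3]
grip_width: 0.0008
```

Call:
jog_arm([
  [[0.1, -0.7, 0], [0, 0, 0], 0],
  [[0.2, -1.4, 0], [0, 0, 0], 0],
  [[0.3, -2, 0], [0, 0, 0], 0],
])

```text
time_s: 13.55
ee_pos: [0.6709, -0.1043, 0.0305]
eef_rot: [3.142, -0.001, 1.715]
force: [-0.0, 7.7, 0.8]
grip_width: 0.0008
```

Call:
jog_arm([
  [[0.1, -0.5, 0], [0, 0, 0], 0],
  [[0.1, -1, 0], [0, 0, 0], 0],
])

```text
time_s: 13.72
ee_pos: [0.6709, -0.1044, 0.0304]
eef_rot: [-3.141, -0.002, 1.715]
force: [0.2, 12.0, 2.3]
grip_width: 0.0009
```

At its stop. I'll back off within the trough and raise straight up.

Call:
jog_arm([
  [[-0.2, 1.5, 0], [0, 0, 0], 0],
  [[-0.6, 4, 0], [0, 0, 0], 0],
  [[-1, 7, 0], [0, 0, 0], 0],
  [[-1.2, 8, 0], [0, 0, 0], 0],
  [[-1.2, 8, 5], [0, 0, 0], 0],
])

```text
time_s: 14.13
ee_pos: [0.6693, -0.0973, 0.0346]
eef_rot: [-3.14, -0.0, 1.715]
force: [-0.7, -0.1, -0.1]
grip_width: 0.0005
```

Call:
jog_arm([
  [[0, 0, 10], [0, 0, 0], 0],
  [[0, 0, 22], [0, 0, 0], 0],
  [[0, 0, 40], [0, 0, 0], 0],
  [[0, 0, 65], [0, 0, 0], 0],
  [[0, 0, 95], [0, 0, 0], 0],
])

```text
time_s: 14.55
ee_pos: [0.6694, -0.0976, 0.1317]
eef_rot: [-3.141, -0.0, 1.715]
force: [0.6, -0.2, 0.7]
grip_width: 0.0008
```

Call:
jog_arm([
  [[0, -5, 30], [0, 0, 0], 0],
  [[0, -15, 60], [0, 0, 0], 0],
  [[0, -30, 90], [0, 0, 0], 0],
  [[0, -50, 110], [0, 0, 0], 0],
  [[0, -50, 110], [0, 0, 0], 0],
])

```text
time_s: 14.97
ee_pos: [0.6705, -0.1509, 0.2474]
eef_rot: [3.134, 0.004, 1.712]
force: [0.5, 0.6, 1.4]
grip_width: 0.0007
```

Run:
```python
from h import *
from g import *
o=ctrl.get_obs();print(o["ee_pos"],o["force"])
c=cam("wrist");cv2.imwrite("pics/w12.png",c["img"]);np.save("wrist12.npy",c,allow_pickle=True)
print("pred lip",proj(c,[*w(-248,-55),.044]),"cup top",proj(c,[*w(-140,-55),.036]))
for n in("side","top"): c=cam(n);cv2.imwrite(f"pics/{n}12.png",c["img"])
```

```text
[ 0.67053903 -0.15090215  0.24738612] [0.53836099 0.60518464 1.44225904]
pred lip [333.34837356 177.74428782] cup top [333.32012088  49.77885751]
```

View pics/w12.png

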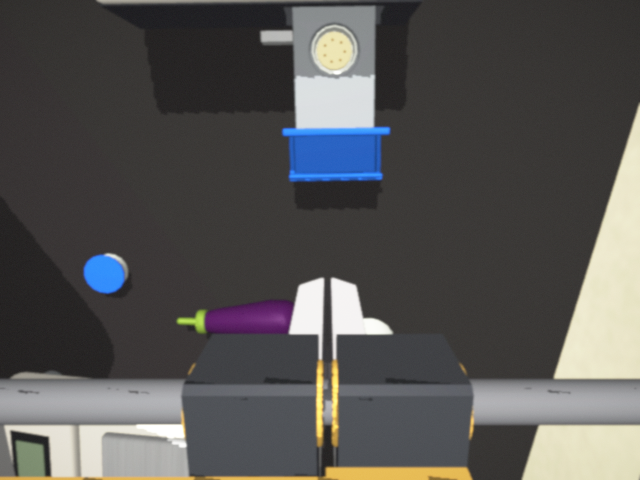

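View pics/side12.png

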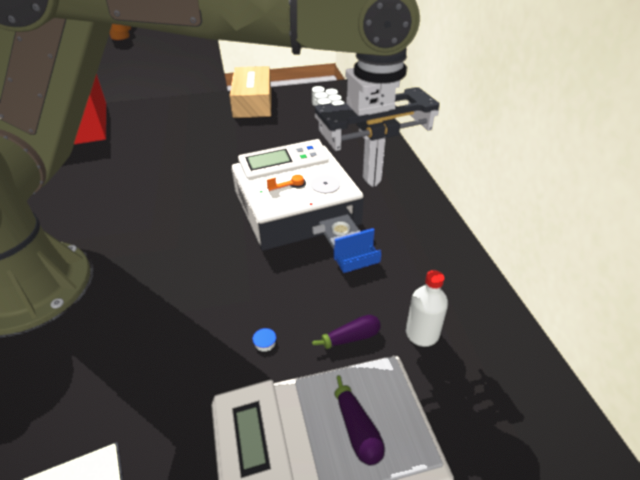

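View pics/top12.png

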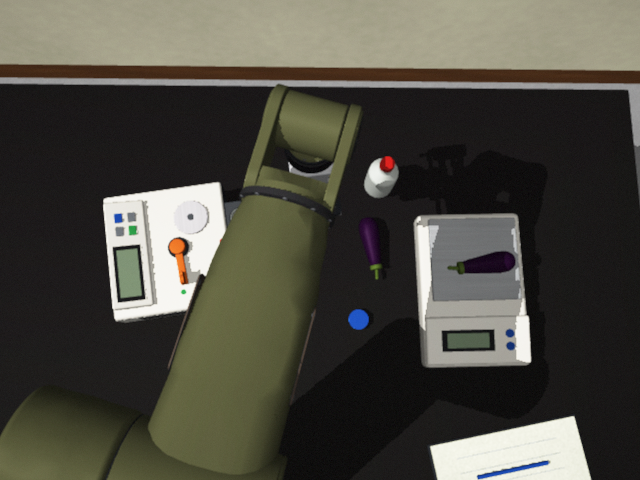

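Call:
jog_arm([
  [[0, 0, 0], [0, 0, 0], 0],
  [[0, 0, 0], [0, 0, 0], 0],
])

```text
time_s: 15.28
ee_pos: [0.6696, -0.1467, 0.2394]
eef_rot: [-3.14, -0.001, 1.716]
force: [0.0, 0.3, 0.3]
grip_width: 0.0007
```

```bash
python3 -c "
from station import ctrl
print(ctrl.hand_in())"
```

```text
the job is handed in; nothing more can be done
None
```

The meter is open and the job is handed in at about 15 s. With the fingers closed, I pushed the lever clockwise until it met its stop, peaking at about 16 N. Only after that did I hook the fingertip behind the lip and draw the drawer out. It ran at about 2–4 N and reached its stop at about 12 N. I then backed the finger off in the trough and raised it clear.

**Last checks:**
- **Lever:** it stays open, with its arm pointing to the green mark.
- **Drawer:** in the wrist view the lip lies within about 1 px of where it should be at 90 mm out.
- **Cup:** it lies in its seat, about 1 px from the predicted spot.
- **Bench:** the balance, both aubergines, the spare cup and the bottle look unmoved in the top and side views.
- **Robot:** it touches nothing, and the measured force is about 0.

**Disagreement:** measured heights came out 2–5 mm off the text, within what the images allow. The lip read 46 mm in the first pair of views and 38.5 mm in a second, against 44; the tab read 129 against 124. I used the text's heights for the moves. The meter's direction came out at 98.2–98.3° from the top and combined views but 100.2° from the side view alone; I used 98.25°, and the wrist pictures agreed with it. No other check failed.

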